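# Tip the dog biscuits out of the flap tin into the dish

## Robot

A 6-joint arm with a two-finger parallel gripper is mounted at the origin on the work surface. World frame = base frame: x ahead of the robot, y to its left, z up, the work surface at z = 0. Lengths are in mm, angles in rad, forces in N, time in s.
With the tool pointing down it reaches from about 425 to 1125 mm from the base axis. Payload 14.9 kg.
Tool frame: the origin (TCP) lies midway between the tips of the shut fingers; the grasp point (between the pads) lies 19 mm behind it; z points along the fingers, y is the direction in which the jaws open and shut (so a half turn about z gives the same grasp; the last joint's range is limited). The gripper opens to 91 mm and grips with 3 to 60 N. Pads are 32 mm wide; open, the fingers measure 118 mm over their backs; the gripper's body (76 mm by 178 mm) begins 60 mm behind the grasp point.
Start: joints at [1.092, 0.379, 1.734, -0, 1.028, -0.033], TCP at [301.835, 631.596, 213.932] pointing down, gripper open.
Joint ranges: [-2.77, 2.77], [-0.74, 2.19], [0, 2.66], [-1.06, 4.2], [0.31, 2.87], [-3.08, 3.08]. Speed limits (rad/s): [1.89, 1.89, 2.39, 3.14, 3.14, 3.14].

## Interface

Orientations are given as a 3x3 rotation matrix whose columns are the frame's x, y, z axes.
In Python, from rig import env gives the robot as it stands.
- The arm moves only by the tool drive_tool, never from a script. Its argument "series" is one flat list of numbers, 7 for each row, row after row: the shift along the tool's x, y, z normalised to -1 to 1, where 1 is 0.025 m, then the turn, a rotation vector about the tool's x, y, z normalised to -1 to 1, where 1 is 5 degrees, then the opening, from -1 (shut) to 1 (fully open), so that 0 is half open. A call has 1 to 12 rows; each row shifts and turns the commanded pose from where the row before left it, along the tool's axes as they then stand; what a row does not reach is not made up. A row lasts 1/12 s, in which the tool goes at most 41.7 mm and 7.16 degrees, less where a joint would pass 70% of its speed; a pose out of reach is approached as far as the arm can. A call with a number of a shift or a turn outside -1 to 1 is refused whole. A call with a gripper value outside its range is refused whole. The fingers move at their own pace and stop on an object; the grip force is fixed at half the most. Time passes only in rows, so rows that do not move let the fingers close. It gives the time, the measured TCP pose, the force and the opening at its end, in the units of the state.
- env.read_state(): the state, without advancing time (a new reading comes with each control period).
- env.read_camera(name): name is "side" or "top" or "wrist"; returns (picture, depth): 480x640x3 uint8, red, green, blue; 480x640 float32, mm along the optical axis (not along the pixel's ray), 0 where there is no reading.
- env.camera_model(name): a dict with "camera_matrix" (3x3 intrinsics, pixels), "camera_from_world" (4x4, takes a point from world to camera coordinates); the wrist camera has in their place "hand_eye" (4x4, takes a point from camera to tool coordinates, whose origin is the TCP and whose axes are the flange's). Camera axes: x right, y down, z forward; pixel columns grow to the right and rows downward; lengths in mm; the calibration is good to about 2 mm. A picture is of the moment at which its call begins: read the wrist's pose just before it. camera_model takes no time and is no camera call.
- env.hand_in(): hands the job in, once; it reports no verdict.
The state is a dict: "clock": time; "joint_positions": joint angles; "qvel": joint speeds; "tau": joint torques, N m; "position": TCP position; "eef_rot": TCP orientation; "wrist_force": force on the tool from outside, world axes, zero at the start; "ft_torque": the same for the moment, N m; "gripper_width": opening from 0.0 (shut) to 1.0 (fully open).
Only numpy, scipy, OpenCV 4.12 (cv2) and the standard library are available. Lean on these libraries where they do the work, as an engineer would, in place of code of your own. Each camera call takes 0.05 s, during which the arm holds its last target.

## Task

Take the treat tin by its wooden handle, hold its mouth low over the white dish and tip it nose-down just far enough that the flap swings open and all three biscuits slide out into the dish; never up-end the tin. Then stand the tin level on its cork mat again, flap shut, and let go. Leave the dish, the cabinet and everything else on the table where they are.

Things in the scene. Friction and masses are not known exactly. Their poses are not given: they have to be found in the camera images.
- tin_handle (a point): Centre of the treat tin's fixed wooden grip (it does not hinge: the tin tilts with the gripper): a bar 96 mm long (along the tin's x), 16 mm wide (y), 14 mm high (z), with a steel strap down to the roof 41 mm to either side; 25 mm free height below the bar. 104 mm above the tin's underside. Axes of the tin: z up, -x out of its mouth
- tin_lip (a point): Middle of the lower edge of the tin's mouth, where the contents slide off: 85 mm towards -x and 101 mm below the handle's centre in the tin's axes, level with the inside floor. The mouth is the whole -x end, 68 mm wide and 66 mm high inside, leaning back 15 degrees
- tin_foot (a point): Centre of the treat tin's underside, axes of the tin; 4 mm above the table when it stands on its mat. Petrol-blue sheet-metal box with brass seams, 170 mm long (x), 74 mm wide (y), roof 72 mm high, a white paw on both long sides, 0.18 to 0.29 kg plus 54 g of biscuits. At the start its -x (mouth) points back to the robot's side, within 32 degrees of the world's -x
- tin_flap (a joint): Aluminium flap over the mouth, hung from a hinge along the mouth's upper edge, no spring, hardly any friction: 0 = shut, grows as its lower edge swings out, up to 1.5 rad. Held by its weight alone: shut while the tin is level, begins to open when tipped nose-down over 15 degrees, falls shut when level again
- biscuit_a_c (a point): Centre of the first bone-shaped biscuit, 66 x 28 x 14 mm, 18 g; at the start flat and lengthwise in the tin near the mouth, hidden. Biscuits slide on the tin's floor at slopes of about 15 to 22 degrees; tipping it 30 to 40 degrees empties it
- biscuit_b_c (a point): Centre of the second biscuit, same kind, lengthwise in the rear half of the tin, beside the third
- biscuit_c_c (a point): Centre of the third biscuit, same kind, lengthwise in the rear half of the tin, beside the second
- dish_in (a point): Centre of the inside floor of the white stoneware dog dish with a blue band: outside diameter 188 mm, inside 166 mm, 45 mm high, this point 9 mm above the table; 0.8 kg, loose
- mat: Cork mat, 230 mm (its x) x 140 mm (y), 4 mm thick, fixed; the tin stands on it at the start, both lengthwise. Origin: centre of its underside, on the table
- comb: Steel flea comb lying on the table, 160 mm long, 13 mm thick; a bystander. Origin near its middle
- brush: White slicker brush with a black pin pad, lying pins up, 180 mm long, 27 mm high; a bystander. Origin near its middle
- tumbler: Empty glass tumbler, upright, 76 mm across the rim, 105 mm high; a bystander. Origin: centre of its foot
- spray: Amber spray bottle with a black head, 60 mm across, 176 mm high; a bystander. Origin: centre of its foot
- nail_clippers: Plier-type nail clippers with green handles, 140 mm long, 14 mm thick; a bystander. Origin at the pivot
- trimmer: Black cordless hair trimmer, 180 mm long, 37 mm high; a bystander. Origin near its middle
- cabinet_door0 (a joint): Swing door of the small white mirrored cabinet at the right side of the table (260 x 150 mm, 240 mm high); 0 = shut, rad; leave it shut
Mind the look-alikes: they are no part of the job. Several things look just like the part that bears tin_handle: the one meant starts farthest to the robot's left. There is more than one size of the part that bears dish_in; the job needs the smaller.

How it is judged:
By the outcome, as a careful person would: the job done as asked, in the order asked, and still so for the second after the job is handed in, with the robot touching nothing.
It also fails if it takes over 69 s, if anything falls off the work surface, if the arm or the gripper's body presses on something with over 40 N, if the wrist force passes 120 N, or if a joint passes its speed limit or range.

## Working session

There is one attempt and no reset: what is moved stays moved. The work goes in short steps, Python scripts to look and compute and a tool call to move; the robot and the scene stay as the last step left them, time stands still between calls to the robot, and variables do not carry over. Pictures are saved under pics/ and viewed, and the job is handed in when it is done.

Besides the shell and the picture viewer there is one more tool, called as name(argument=value, ...) on one line, values as JSON. drive_tool: Moves the arm, as the interface text tells. Its arguments: {"type":"object","properties":{"series":{"type":"array","items":{"type":"number","minimum":-1,"maximum":1}}},"required":["series"]}

```bash
ls; mkdir -p pics
cat > h.py <<'E'
import numpy as np, cv2
from rig import env
def grab(n,tag):
    s=env.read_state(); p,d=env.read_camera(n); m=env.camera_model(n)
    np.savez(f'{tag}.npz',p=p,d=d,K=m['camera_matrix'],T=np.array(m.get('camera_from_world',m.get('hand_eye'))),pos=s['position'],R=s['eef_rot'])
    cv2.imwrite(f'pics/{tag}.png',p[:,:,::-1]); return p,d
def world(tag,wrist=False):
    z=np.load(f'{tag}.npz'); K=z['K'];d=z['d'];v,u=np.mgrid[:480,:640]
    P=np.stack([(u-K[0,2])/K[0,0]*d,(v-K[1,2])/K[1,1]*d,d],-1)
    T=z['T']
    if wrist:
        P=P@T[:3,:3].T+T[:3,3]; P=P@np.array(z['R']).reshape(3,3).T+np.array(z['pos'])
    else:
        Ti=np.linalg.inv(T);P=P@Ti[:3,:3].T+Ti[:3,3]
    P[d==0]=np.nan
    return z['p'],P
E
python3 - <<'E'
from h import *
grab('top','top0');grab('side','side0')
s=env.read_state();print(s)
E
```

```text
pics
{'clock': 0.1, 'joint_positions': array([ 1.09168537e+00,  3.79345199e-01,  1.73472034e+00, -1.99063131e-07,
        1.02854478e+00, -3.32973541e-02]), 'qvel': array([-0.00031404, -0.00133686, -0.00136878, -0.00296673, -0.00040926,
       -0.00125938]), 'tau': array([ 9.29890084e-04, -7.65043473e+01, -4.35293198e+01,  6.51892531e-02,
        3.98280867e-02, -1.13817282e-05]), 'position': array([301.66909757, 631.25531966, 213.36250743]), 'eef_rot': array([[-9.02260181e-01,  4.31191775e-01, -4.68982669e-04],
       [ 4.31192028e-01,  9.02259729e-01, -9.03160042e-04],
       [ 3.37089943e-05, -1.01710693e-03, -9.99999482e-01]]), 'wrist_force': array([-0.09178068,  0.00755462,  0.36525796]), 'ft_torque': array([-0.0407041 , -0.02664574,  0.03595374]), 'gripper_width': 0.9988199903116479}
```

View pics/top0.png

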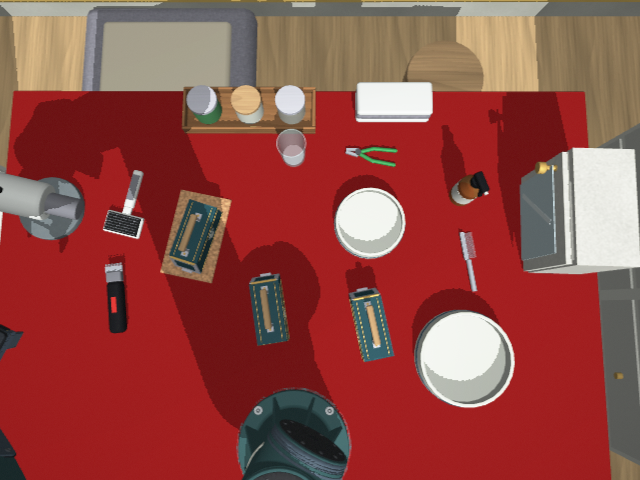

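View pics/side0.png

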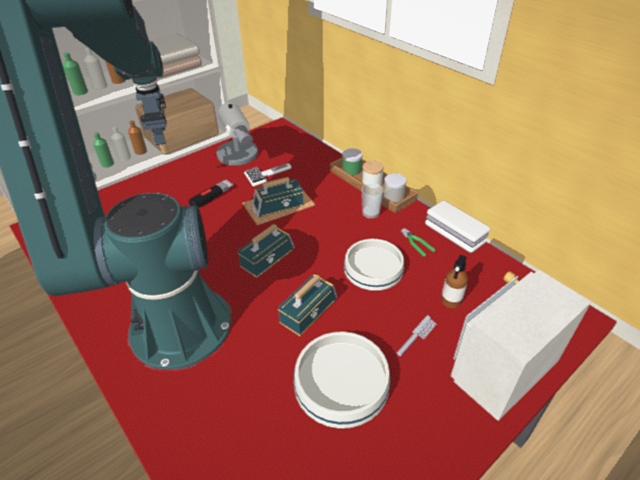

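Tins in the top picture: (195,235) on the cork mat, (268,308) and (370,323). +y runs to image left, so the one meant is (195,235), which also stands on the mat. Dishes: (370,222) is the smaller and (464,358) the larger. Next I'll measure and make an enlarged crop.

Run:
```python
from h import *
p,P=world('top0')
cv2.imwrite('pics/crop0.png',cv2.resize(p[180:290,150:250,::-1],None,fx=5,fy=5,interpolation=cv2.INTER_CUBIC))
def pr(n,u,v): print(n,P[v,u].round(0))
for n,u,v in [('tin',195,235),('tin2',268,308),('tin3',370,323),('dishS',370,222),('dishL',464,358),('tumb',292,147),('matA',185,193),('matB',229,200),('matC',162,273),('matD',208,281),('table',300,250)]: pr(n,u,v)
# handle: pixels z 95..125 in tin region
def reg(u0,u1,v0,v1,z0,z1):
    m=np.zeros((480,640),bool);m[v0:v1,u0:u1]=1
    m&=(P[...,2]>z0)&(P[...,2]<z1); return P[m],m
for box in [(150,250,180,290)]:
    for z0,z1 in [(98,125),(65,85)]:
        Q,m=reg(*box,z0,z1)
        r=cv2.minAreaRect(Q[:,:2].astype(np.float32)); c=Q.mean(0)
        w,V=np.linalg.eigh(np.cov(Q[:,:2].T)); a=V[:,1]; a=a*np.sign(a[0])
        print(z0,len(Q),c.round(1),np.median(Q[:,2]),r,'ang',np.degrees(np.arctan2(a[1],a[0])))
for nm,box in [('S',(325,415,180,265)),('L',(405,525,300,415))]:
    Q,m=reg(*box,38,60); (c,rd)=cv2.minEnclosingCircle(Q[:,:2].astype(np.float32)); print(nm,c,rd,np.median(Q[:,2]))
    Q,m=reg(*box,3,18)
    A=Q; 
# all tall things map
lab=(P[...,2]>8).astype(np.uint8); n,l,st,ce=cv2.connectedComponentsWithStats(lab)
for i in range(1,n):
    if st[i,4]>60:
        Q=P[l==i]; print(st[i],Q.min(0).round(),Q.max(0).round())
```

```text
tin [530. 252.  74.]
tin2 [349.  60. 103.]
tin3 [ 315. -185.  111.]
dishS [ 577. -197.    8.]
dishL [ 223. -435.   12.]
tumb [784.  14.   9.]
matA [656. 303.   4.]
matB [638. 184.  -1.]
matC [439. 358.  -3.]
matD [418. 232.   4.]
table [502. -10.  -4.]
98 282 [530.9 260.4 113.8] 114.35629766808972 ((531.727783203125, 261.2416687011719), (17.05515480041504, 94.850341796875), 72.69091796875) ang -17.662148807247263
65 1604 [536.6 255.4  76.1] 76.35491653985798 ((511.612548828125, 190.62376403808594), (230.9020233154297, 160.95655822753906), 68.93511199951172) ang -15.06297457512564
S (573.4412231445312, -192.66036987304688) 90.64968872070312 44.32755752206003
L (228.1910400390625, -425.4820251464844) 118.8349380493164 55.75953583262685
[ 355   82   77   40 3024] [ 854. -356.    9.] [ 945. -157.   76.]
[ 181   85  134   82 6181] [724. -46.   8.] [947. 314. 111.]
[345 147  50  19 259] [ 733. -263.    8.] [ 785. -130.   17.]
[  519   148   121   126 13667] [ 442. -756.    8.] [ 706. -560.  247.]
[ 103  170   41   69 1226] [531. 411.   8.] [715. 517.  32.]
[449 171  40  35 882] [ 615. -456.    8.] [ 682. -407.  181.]
[   0  172   84   68 4133] [526. 508.   8.] [695. 739. 226.]
[ 334  188   71   71 2906] [ 480. -284.    8.] [ 662. -100.   52.]
[ 167  199   57   75 2474] [438. 197.   8.] [635. 344. 120.]
[459 232  18  59 249] [ 397. -472.    8.] [ 551. -432.   17.]
[ 105  263   22   70 1204] [285. 437.   8.] [463. 500.  45.]
[ 249  273   40   73 2150] [257.  16.   8.] [439. 116. 116.]
[ 349  288   45   74 2197] [ 220. -245.    8.] [ 401. -139.  116.]
[ 414  310  100   97 7075] [ 108. -543.    8.] [ 346. -307.   64.]
[  0 324  23  36 419] [247. 538. 213.] [316. 592. 338.]
[ 238  390  111   90 8367] [ -62. -137.    8.] [141. 141. 415.]
[  0 429  26  51 724] [172. 239. 676.] [212. 301. 751.]
```

```bash
python3 -c "
from rig import env
for n in ('wrist','top'):
    print(env.camera_model(n))"
```

```text
{'camera_matrix': array([[368.94646673,   0.        , 314.07715278],
       [  0.        , 368.94646673, 247.07219671],
       [  0.        ,   0.        ,   1.        ]]), 'hand_eye': array([[-4.10957447e-04, -9.55510905e-01, -2.94955492e-01,
         8.37638378e+01],
       [ 9.99999912e-01, -3.67833617e-04, -2.01685952e-04,
         1.89565906e-01],
       [ 8.42185807e-05, -2.94955549e-01,  9.55510972e-01,
        -1.70203530e+02],
       [ 0.00000000e+00,  0.00000000e+00,  0.00000000e+00,
         1.00000000e+00]])}
{'camera_matrix': array([[465.56863723,   0.        , 319.90847338],
       [  0.        , 465.56863723, 246.56313412],
       [  0.        ,   0.        ,   1.        ]]), 'camera_from_world': array([[ 5.35000774e-03, -9.99953836e-01, -7.98147506e-03,
        -6.61109825e+01],
       [-9.92324330e-01, -4.32273616e-03, -1.23586962e-01,
         5.07303589e+02],
       [ 1.23546755e-01,  8.58140310e-03, -9.92301647e-01,
         1.18283858e+03],
       [ 0.00000000e+00,  0.00000000e+00,  0.00000000e+00,
         1.00000000e+00]])}
```

View pics/crop0.png

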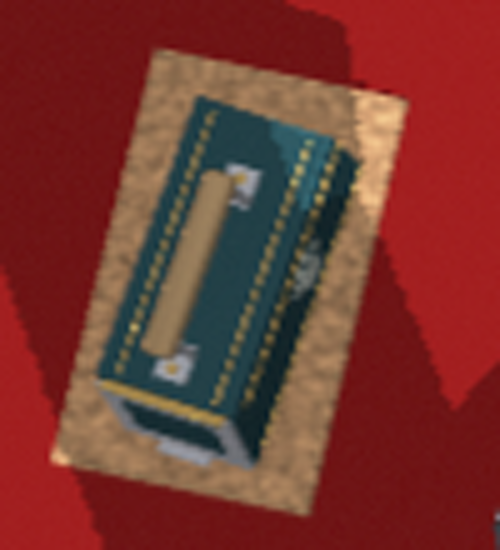

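The crop shows the mat tin with its wooden bar at top px ≈(187,234) and its grey flap towards the image bottom (robot side), so this is the right one. I'll move above it.

drive_tool(series=[-0.5,-0.3,0,0,0,0,1,-0.9,-0.58,0,0,0,0,1,-0.9,-0.58,0,0,0,0,1,-0.9,-0.58,0,0,0,0,1,-0.9,-0.58,0,0,0,0,1,-0.9,-0.58,0,0,0,0,1,-0.9,-0.58,0,0,0,0,1,-0.9,-0.58,0,0,0,0,1,-0.9,-0.58,0,0,0,0,1,-0.9,-0.58,0,0,0,0,1,-0.9,-0.58,0,0,0,0,1,-0.9,-0.58,0,0,0,0,1])

```text
clock: 1.1
position: [464.9, 366.8, 213.8]
eef_rot: [[-0.902, 0.431, -0.0], [0.431, 0.902, -0.0], [0.0, -0.0, -1.0]]
wrist_force: [1.0, 0.5, -0.2]
gripper_width: 1.0
```

drive_tool(series=[-0.9,-0.58,0.2,0,0,0,1,-0.9,-0.58,0.2,0,0,0,1,-0.9,-0.58,0.2,0,0,0,1,-0.9,-0.58,0.2,0,0,0,1,-0.63,-0.35,0,0,0,0,1,0,0,0,0,0,-0.6,1,0,0,0,0,0,-0.6,1,0,0,0,0,0,-0.42,1,0,0,0,0,0,0,1,0,0,0,0,0,0,1])

```text
clock: 1.93
position: [530.9, 262.4, 193.8]
eef_rot: [[-0.954, 0.301, -0.0], [0.301, 0.954, -0.0], [0.0, -0.0, -1.0]]
wrist_force: [-0.0, 0.4, 0.4]
gripper_width: 0.998
```

Run:
```python
from h import *
s=env.read_state();print(s['joint_positions'].round(3),s['position'],s['eef_rot'])
grab('wrist','w1')
p,P=world('w1',True)
for z0,z1 in [(100,125),(65,90)]:
    m=(P[...,2]>z0)&(P[...,2]<z1)&(np.hypot(P[...,0]-531,P[...,1]-261)<120)
    Q=P[m]
    if len(Q)<10: continue
    r=cv2.minAreaRect(Q[:,:2].astype(np.float32)); w,V=np.linalg.eigh(np.cov(Q[:,:2].T)); a=V[:,1]*np.sign(V[0,1])
    print(len(Q),Q.mean(0),np.median(Q[:,2]),r,np.degrees(np.arctan2(a[1],a[0])))
```

```text
[ 0.42   0.238  1.967 -0.     0.938 -0.845] [530.87872621 262.44696537 193.78949042] [[-9.53576331e-01  3.01151287e-01 -2.89904254e-04]
 [ 3.01151342e-01  9.53576342e-01 -1.69010310e-04]
 [ 2.25548166e-04 -2.48469286e-04 -9.99999944e-01]]
2775 [527.84630947 260.94346563 113.93951267] 114.20831576113854 ((530.80078125, 259.9268798828125), (16.005380630493164, 95.33296203613281), 72.302001953125) -17.756476362146337
13844 [529.93591171 260.33487183  75.66183593] 75.69875138969923 ((537.4124145507812, 257.9256591796875), (74.29723358154297, 157.7071075439453), 72.28792572021484) -17.641878742266268
```

View pics/w1.png

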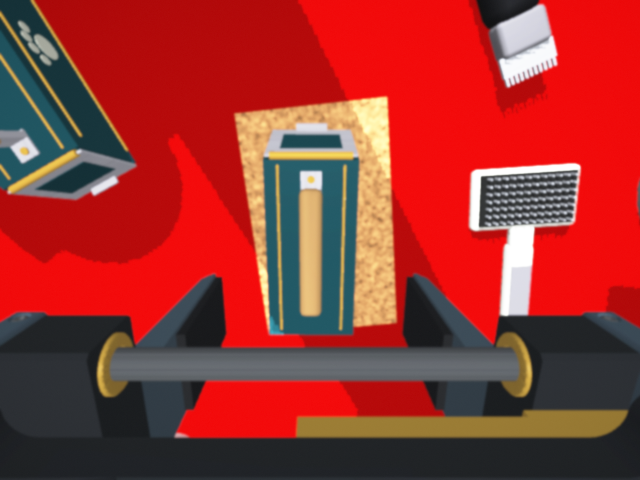

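The wrist picture shows the bar centred between the fingers at about (311,253), lengthwise to tool x. It measures (530.8, 260), top z 114. I'll descend 106 mm and close.

drive_tool(series=[0,-0.09,0.4,0,0,0,1,0,0,0.8,0,0,0,1,0,0,0.8,0,0,0,1,0,0,0.8,0,0,0,1,0,0,0.7,0,0,0,1,0,0,0.5,0,0,0,1,0,0,0.23,0,0,0,1,0,0,0,0,0,0,1,0,0,0,0,0,0,0,0,0,0,0,0,0,-0.6,0,0,0,0,0,0,-1,0,0,0,0,0,0,-1])

```text
clock: 2.98
position: [530.8, 261.0, 89.0]
eef_rot: [[-0.954, 0.3, 0.001], [0.3, 0.954, 0.001], [-0.001, 0.001, -1.0]]
wrist_force: [-0.6, -0.2, 0.8]
gripper_width: 0.742
```

drive_tool(series=[0,0,0,0,0,0,-1,0,0,0,0,0,0,-1,0,0,0,0,0,0,-1,0,0,0,0,0,0,-1])

```text
clock: 3.32
position: [530.4, 260.9, 88.3]
eef_rot: [[-0.954, 0.3, 0.0], [0.3, 0.954, 0.0], [-0.0, 0.0, -1.0]]
wrist_force: [-0.2, 0.0, 0.7]
gripper_width: 0.444
```

Run:
```python
from h import *
s=env.read_state();print(s['joint_positions'].round(3),s['position'],s['eef_rot'],s['wrist_force'],s['gripper_width'])
```

```text
[ 0.418  0.39   2.002  0.     0.749 -0.849] [530.40315651 260.85256857  88.2735435 ] [[-9.54014149e-01  2.99761562e-01  9.42590079e-05]
 [ 2.99761567e-01  9.54014151e-01  4.82628483e-05]
 [-7.54570806e-05  7.42986681e-05 -9.99999994e-01]] [-0.20649428  0.03206464  0.74227329] 0.44382790820330104
```

Fingers are still closing; wait.

drive_tool(series=[0,0,0,0,0,0,-1,0,0,0,0,0,0,-1,0,0,0,0,0,0,-1,0,0,0,0,0,0,-1,0,0,0,0,0,0,-1,0,0,0,0,0,0,-1,0,0,0,0,0,0,-1,0,0,0,0,0,0,-1])

```text
clock: 3.98
position: [530.3, 260.8, 88.1]
eef_rot: [[-0.954, 0.3, -0.0], [0.3, 0.954, -0.0], [0.0, -0.0, -1.0]]
wrist_force: [-0.3, -0.2, -1.7]
gripper_width: 0.169
```

drive_tool(series=[0,0,0,0,0,0,-1,0,0,0,0,0,0,-1,0,0,-0.1,0,0,0,-1,0,0,-0.2,0,0,0,-1,0,0,-0.4,0,0,0,-1,0,0,-0.5,0,0,0,-1,0,0,-0.6,0,0,0,-1,0,0,-0.6,0,0,0,-1,0,0,-0.6,0,0,0,-1,0,0,-0.6,0,0,0,-1,0,0,-0.6,0,0,0,-1,0,0,-0.6,0,0,0,-1])

```text
clock: 4.98
position: [530.5, 260.9, 210.4]
eef_rot: [[-0.954, 0.3, 0.001], [0.3, 0.954, 0.001], [-0.001, 0.001, -1.0]]
wrist_force: [-0.4, -0.3, -3.2]
gripper_width: 0.175
```

Run:
```python
from h import *
s=env.read_state();print(s['joint_positions'].round(3),s['position'],s['wrist_force'],s['ft_torque'],s['gripper_width'])
grab('wrist','w2')
grab('side','s2')
```

```text
[ 0.418  0.214  1.961  0.     0.965 -0.849] [530.49753834 260.89872903 210.42562312] [-0.36126158 -0.34089942 -3.20746994] [ 0.02715324 -0.01324353 -0.00314806] 0.17453253610594513
```

View pics/w2.png

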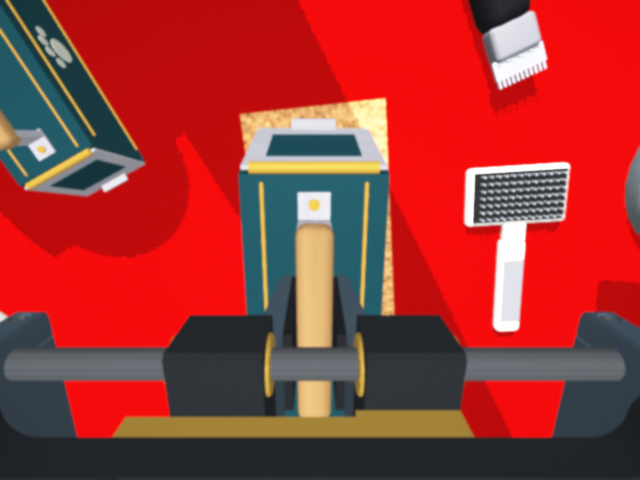

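View pics/s2.png

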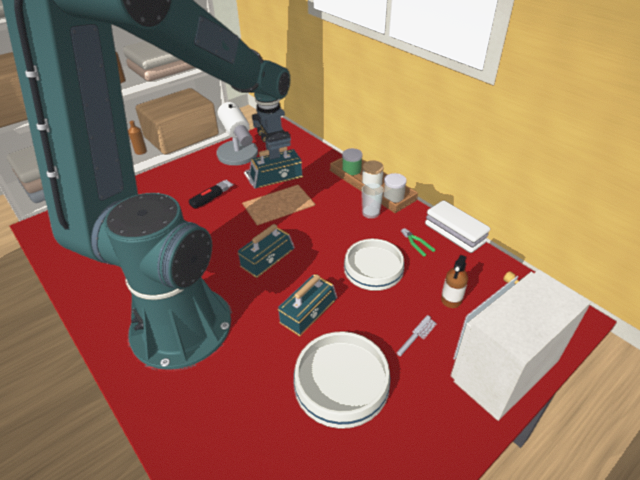

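Tin is held level, about 125 mm clear over the empty mat. Now across to the dish.

drive_tool(series=[-0.09,-0.3,-0.25,0,0,0,-1,-0.18,-0.6,-0.25,0,0,0,-1,-0.28,-0.93,-0.25,0,0,0,-1,-0.28,-0.93,-0.25,0,0,0,-1,-0.28,-0.93,0,0,0,0,-1,-0.28,-0.93,0,0,0,0,-1,-0.28,-0.93,0,0,0,0,-1,-0.28,-0.93,0,0,0,0,-1,-0.28,-0.93,0,0,0,0,-1,-0.28,-0.93,0,0,0,0,-1,-0.28,-0.93,0,0,0,0,-1,-0.28,-0.93,0,0,0,0,-1])

```text
clock: 6.08
position: [526.1, -7.7, 232.9]
eef_rot: [[-0.954, 0.3, -0.001], [0.3, 0.954, -0.0], [0.001, -0.0, -1.0]]
wrist_force: [-0.4, 0.7, -3.1]
gripper_width: 0.177
```

drive_tool(series=[-0.28,-0.93,0,0,0,0,-1,-0.28,-0.93,0,0,0,0,-1,-0.28,-0.93,0,0,0,0,-1,-0.28,-0.93,0,0,0,0,-1,-0.28,-0.93,0,0,0,0,-1,-0.28,-0.93,0,0,0,0,-1,-0.18,-0.6,0,0,0,0,-1,-0.09,-0.3,0,0,0,0,-1,0,0,0,0,0,0.3,-1,0,0,0,0,0,0.6,-1,0,0,0,0,0,1,-1,0,0,0,0,0,1,-1])

```text
clock: 7.08
position: [524.3, -174.7, 232.9]
eef_rot: [[-0.846, 0.533, -0.001], [0.533, 0.846, 0.0], [0.001, -0.0, -1.0]]
wrist_force: [0.1, -0.5, -2.9]
gripper_width: 0.174
```

drive_tool(series=[0,0,0,0,0,1,-1,0,0,0,0,0,1,-1,0,0,0,0,0,1,-1,0,0,0,0,0,1,-1,0,0,0,0,0,1,-1,0,0,0,0,0,1,-1,0,0,0,0,0,1,-1,0,0,0,0,0,1,-1,0,0,0,0,0,1,-1,0,0,0,0,0,1,-1,0,0,0,0,0,1,-1,0,0,0,0,0,1,-1])

```text
clock: 8.08
position: [524.3, -174.6, 232.9]
eef_rot: [[0.038, 0.999, -0.001], [0.999, -0.038, 0.0], [0.0, -0.001, -1.0]]
wrist_force: [0.8, -0.9, -3.1]
gripper_width: 0.176
```

drive_tool(series=[0,0,0,0,0,1,-1,0,0,0,0,0,1,-1,0,0,0,0,0,1,-1,0,0,0,0,0,1,-1,0,0,0,0,0,1,-1,0,0,0,0,0,1,-1,0,0,0,0,0,1,-1,0,0,0,0,0,1,-1,0,0,0,0,0,1,-1,0,0,0,0,0,1,-1,0,0,0,0,0,1,-1,0,0,0,0,0,1,-1])

```text
clock: 9.08
position: [524.3, -174.6, 232.9]
eef_rot: [[0.884, 0.467, -0.001], [0.467, -0.884, 0.0], [-0.001, -0.001, -1.0]]
wrist_force: [0.6, 0.1, -2.7]
gripper_width: 0.175
```

drive_tool(series=[0,0,0,0,0,1,-1,0,0,0,0,0,1,-1,0,0,0,0,0,1,-1,0,0,0,0,0,1,-1,0,0,0,0,0,1,-1,0,0,0,0,0,1,-1,0,0,0,0,0,1,-1,0,0,0,0,0,1,-1,0,0,0,0,0,1,-1,0,0,0,0,0,0.5,-1,0,0,0,0,0,0,-1,0,0,0,0,0,0,-1])

```text
clock: 10.08
position: [524.6, -174.6, 233.0]
eef_rot: [[0.944, -0.331, -0.001], [-0.331, -0.944, 0.0], [-0.001, 0.0, -1.0]]
wrist_force: [0.5, -0.5, -3.3]
gripper_width: 0.175
```

Run:
```python
from h import *
s=env.read_state();print(s['joint_positions'].round(3),s['position'],s['eef_rot'].round(3),s['wrist_force'],s['gripper_width'])
grab('wrist','w3'); grab('side','s3')
p,P=world('w3',True)
m=(P[...,2]>35)&(P[...,2]<60)&(np.hypot(P[...,0]-572,P[...,1]+192)<120); print(m.sum())
Q=P[m][:,:2]
# circle fit of outer rim via RANSAC-less lsq
A=np.c_[2*Q,np.ones(len(Q))];x=np.linalg.lstsq(A,(Q**2).sum(1),rcond=None)[0];print(x[:2],np.sqrt(x[2]+x[0]**2+x[1]**2))
```

```text
[-0.363  0.124  2.021 -0.     0.997  1.545] [ 524.55869229 -174.61057762  232.99461737] [[ 0.944 -0.331 -0.001]
 [-0.331 -0.944  0.   ]
 [-0.001  0.    -1.   ]] [ 0.50404309 -0.49733868 -3.34564054] 0.174643243068648
3317
[ 572.5268198  -195.42334664] 85.81705549017755
```

View pics/w3.png

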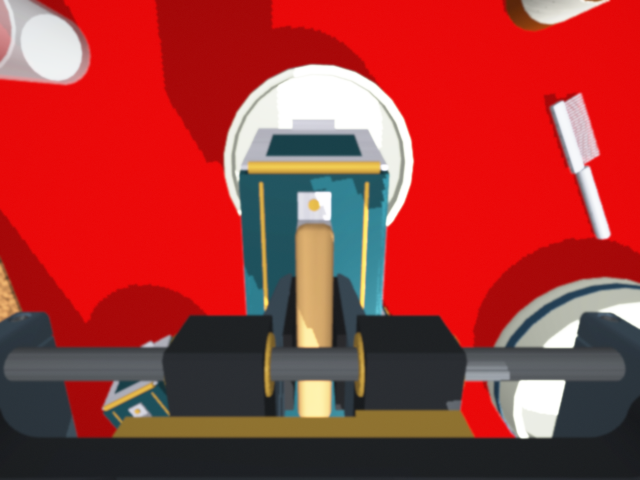

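View pics/s3.png

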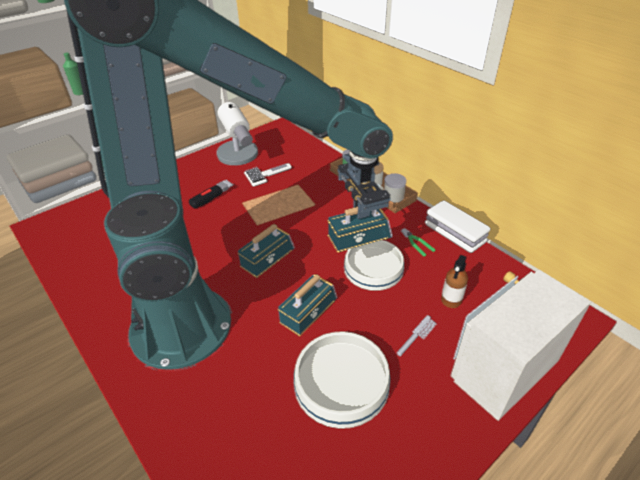

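Tin is level over the dish, its mouth pointing to the dish's far side; dish centre (572, -194). Next I'll lower it and pre-tilt to 12° (still shut).

drive_tool(series=[0,0,0.2,0,0,0,-1,0,0,0.4,0,0,0,-1,-0.1,0,0.6,0,0,0,-1,0,0,0.6,0,0,0,-1,0,0,0.5,0,0,0,-1,0,0,0.28,0,0,0,-1,0,0,0,0,-0.4,0,-1,0,0,0,0,-0.5,0,-1,0,0,0,0,-0.5,0,-1,0,0,0,0,-0.5,0,-1,0,0,0,0,-0.5,0,-1,0,0,0,0,0,0,-1])

```text
clock: 11.18
position: [523.6, -174.1, 168.2]
eef_rot: [[0.922, -0.333, -0.198], [-0.325, -0.943, 0.07], [-0.209, -0.0, -0.978]]
wrist_force: [0.7, -0.2, -3.1]
gripper_width: 0.172
```

Run:
```python
from h import *
s=env.read_state();print(s['joint_positions'].round(3),s['position'],s['eef_rot'].round(3),s['wrist_force'],s['ft_torque'],s['gripper_width'])
grab('side','s4');p,P=world('s4');cv2.imwrite('pics/s4c.png',cv2.resize(p[160:310,300:450,::-1],None,fx=4,fy=4))
```

```text
[-0.361  0.304  1.949 -0.005  1.1    1.552] [ 523.61003649 -174.09025785  168.24330658] [[ 0.922 -0.333 -0.198]
 [-0.325 -0.943  0.07 ]
 [-0.209 -0.    -0.978]] [ 0.67019673 -0.19709111 -3.13922469] [-0.11468325 -0.10502016  0.03766614] 0.17154182378267868
```

View pics/s4c.png

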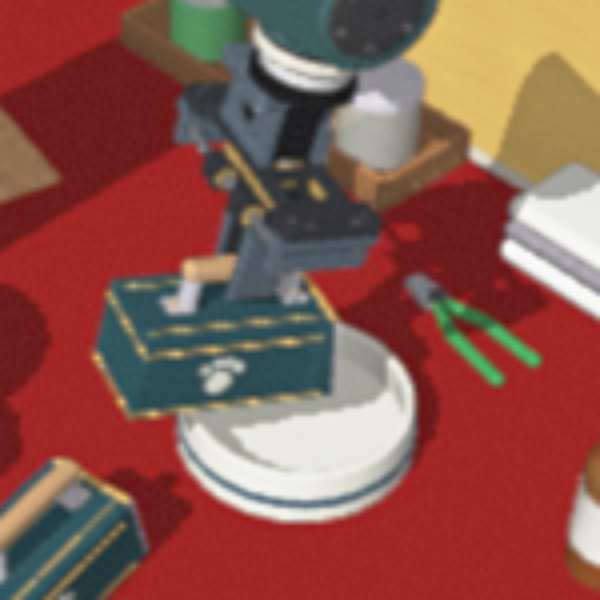

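drive_tool(series=[-0.01,0,0,0,-0.2,0,-1,-0.01,0,0,0,-0.2,0,-1,-0.01,0,0,0,-0.2,0,-1,-0.01,0,0,0,-0.2,0,-1,-0.01,0,0,0,-0.2,0,-1,-0.01,0,0,0,-0.2,0,-1,-0.01,0,0,0,-0.2,0,-1,-0.01,0,0,0,-0.2,0,-1,-0.01,0,0,0,-0.2,0,-1,-0.01,0,0,0,-0.2,0,-1,-0.01,0,0,0,-0.2,0,-1,-0.01,0,0,0,-0.2,0,-1])

```text
clock: 12.23
position: [520.1, -172.8, 169.6]
eef_rot: [[0.861, -0.333, -0.385], [-0.304, -0.943, 0.136], [-0.408, 0.0, -0.913]]
wrist_force: [-0.1, -0.8, -2.3]
gripper_width: 0.175
```

Run:
```python
from h import *
s=env.read_state();print(s['joint_positions'].round(3),s['position'],s['eef_rot'].round(3),s['wrist_force'],s['ft_torque'],s['gripper_width'])
grab('side','s5');p,P=world('s5');grab('wrist','w5');q,_=world('w5',True);cv2.imwrite('pics/c5.png',np.hstack([cv2.resize(p[160:310,300:450,::-1],(400,400)),cv2.resize(q[0:300,170:470,::-1],(400,400))]))
```

```text
[-0.359  0.397  1.852 -0.009  1.313  1.555] [ 520.06840098 -172.83263665  169.5857256 ] [[ 0.861 -0.333 -0.385]
 [-0.304 -0.943  0.136]
 [-0.408  0.    -0.913]] [-0.07139343 -0.79763365 -2.32931008] [-0.18568029 -0.21125772 -0.01832372] 0.17548735719425104
```

View pics/c5.png

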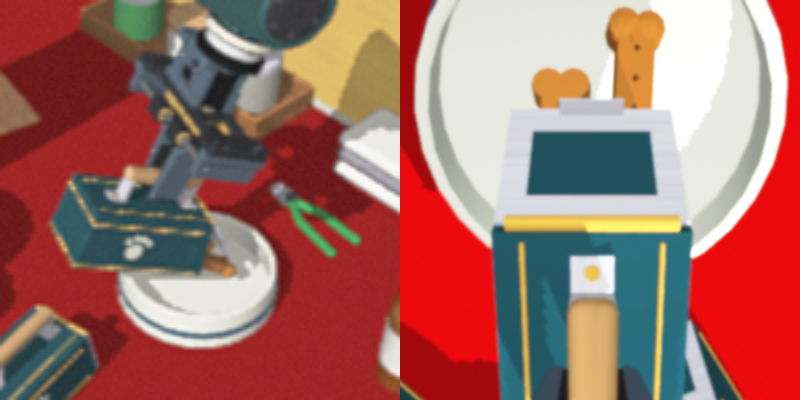

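The wrist crop shows two biscuits emerging under the flap at about (560,85) and (635,50), landing in the dish. I'll go on tipping.

drive_tool(series=[0,0,0,0,0,0,-1,0,0,0,0,0,0,-1,0,0,0,0,-0.2,0,-1,0,0,0,0,-0.2,0,-1,0,0,0,0,-0.2,0,-1,0,0,0,0,-0.2,0,-1,0,0,0,0,-0.2,0,-1,0,0,0,0,-0.2,0,-1,0,0,0,0,-0.2,0,-1,0,0,0,0,-0.2,0,-1,0,0,0,0,0,0,-1,0,0,0,0,0,0,-1])

```text
clock: 13.33
position: [520.1, -172.8, 169.3]
eef_rot: [[0.8, -0.333, -0.5], [-0.282, -0.943, 0.177], [-0.53, -0.0, -0.848]]
wrist_force: [0.0, -1.0, -2.1]
gripper_width: 0.171
```

Run:
```python
from h import *
s=env.read_state();print(s['joint_positions'].round(3),s['position'],s['eef_rot'].round(3),s['wrist_force'],s['ft_torque'],s['gripper_width'])
grab('side','s6');p,P=world('s6');grab('wrist','w6');q,_=world('w6',True);cv2.imwrite('pics/c6.png',np.hstack([cv2.resize(p[160:310,300:450,::-1],(400,400)),cv2.resize(q[0:300,170:470,::-1],(400,400))]))
```

```text
[-0.358  0.466  1.787 -0.01   1.447  1.556] [ 520.11123826 -172.83607635  169.33535478] [[ 0.8   -0.333 -0.5  ]
 [-0.282 -0.943  0.177]
 [-0.53  -0.    -0.848]] [ 0.00930752 -0.99252614 -2.12669903] [-0.26713539 -0.43127936 -0.01841283] 0.17053265073814872
```

View pics/c6.png

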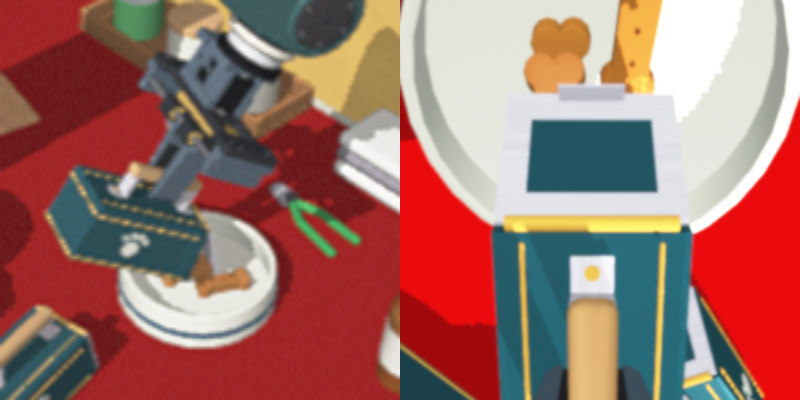

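Three biscuits are visible outside. I'll tip to about 37°, then raise slightly to free any leaning one.

drive_tool(series=[0,0,0,0,-0.2,0,-1,0,0,0,0,-0.2,0,-1,0,0,0,0,-0.2,0,-1,0,0,0,0,-0.2,0,-1,0,0,0,0,-0.2,0,-1,0,0,0,0,0,0,-1,0,0,0,0,0,0,-1,0,0,0,0,0,0,-1,-0.06,0,-0.08,0,0,0,-1,-0.12,0,-0.16,0,0,0,-1,-0.12,0,-0.16,0,0,0,-1,-0.12,0,-0.16,0,0,0,-1])

```text
clock: 14.43
position: [520.2, -172.9, 187.9]
eef_rot: [[0.753, -0.333, -0.567], [-0.266, -0.943, 0.2], [-0.601, 0.0, -0.799]]
wrist_force: [-0.8, 0.4, -1.4]
gripper_width: 0.178
```

drive_tool(series=[-0.12,0,-0.16,0,0,0,-1,-0.12,0,-0.16,0,0,0,-1,-0.12,0,-0.16,0,0,0,-1,-0.12,0,-0.16,0,0,0,-1,0,0,0,0,0,0,-1,0,0,0,0,0,0,-1])

```text
clock: 14.93
position: [520.2, -172.9, 207.3]
eef_rot: [[0.753, -0.333, -0.567], [-0.266, -0.943, 0.2], [-0.601, 0.0, -0.799]]
wrist_force: [0.2, -0.0, -1.4]
gripper_width: 0.172
```

Run:
```python
from h import *
s=env.read_state();print(s['joint_positions'].round(3),s['position'],s['eef_rot'].round(3),s['wrist_force'],s['ft_torque'],s['gripper_width'])
grab('side','s7');p,P=world('s7');grab('wrist','w7');q,_=world('w7',True);cv2.imwrite('pics/c7.png',np.hstack([cv2.resize(p[160:310,300:450,::-1],(400,400)),cv2.resize(q[0:300,170:470,::-1],(400,400))]))
```

```text
[-0.358  0.462  1.738 -0.011  1.586  1.556] [ 520.24954741 -172.88555343  207.34609196] [[ 0.753 -0.333 -0.567]
 [-0.266 -0.943  0.2  ]
 [-0.601  0.    -0.799]] [ 0.22413354 -0.03511216 -1.43826157] [-0.25431008 -0.46397129  0.04612577] 0.17183795133937985
```

View pics/c7.png

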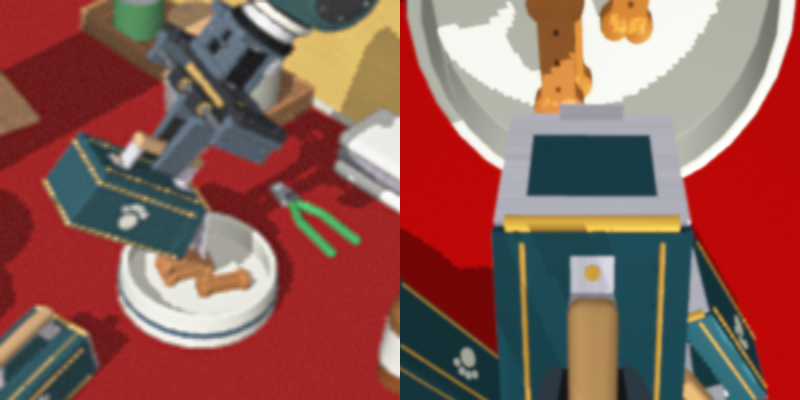

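All three seem to lie in the dish. I'll rise 40 mm, level the tin, and then check.

drive_tool(series=[-0.1,0,-0.13,0,0,0,-1,-0.24,0,-0.32,0,0,0,-1,-0.24,0,-0.32,0,0,0,-1,-0.24,0,-0.32,0,0,0,-1,-0.1,0,-0.13,0,0.2,0,-1,0,0,0,0,0.5,0,-1,0,0,0,0,0.6,0,-1,0,0,0,0,0.6,0,-1,0,0,0,0,0.6,0,-1,0,0,0,0,0.6,0,-1,0,0,0,0,0.6,0,-1,0,0,0,0,0.6,0,-1])

```text
clock: 16.03
position: [520.2, -172.9, 246.1]
eef_rot: [[0.91, -0.333, -0.248], [-0.321, -0.943, 0.088], [-0.263, 0.0, -0.965]]
wrist_force: [0.1, -0.2, -1.7]
gripper_width: 0.171
```

drive_tool(series=[0,0,0,0,0.6,0,-1,0,0,0,0,0.6,0,-1,0,0,0,0,0.6,0,-1,0,0,0,0,0.6,0,-1,0,0,0,0,0.5,0,-1,0,0,0,0,0.19,0,-1,0,0,0,0,0,0,-1,0,0,0,0,0,0,-1])

```text
clock: 16.7
position: [520.1, -172.9, 245.7]
eef_rot: [[0.943, -0.333, -0.001], [-0.333, -0.943, 0.0], [-0.001, 0.0, -1.0]]
wrist_force: [0.4, -0.5, -2.0]
gripper_width: 0.17
```

Run:
```python
from h import *
s=env.read_state();print(s['joint_positions'].round(3),s['position'],s['eef_rot'].round(3),s['wrist_force'],s['ft_torque'],s['gripper_width'])
grab('side','s8');p,P=world('s8');grab('wrist','w8');q,_=world('w8',True);cv2.imwrite('pics/c8.png',np.hstack([cv2.resize(p[160:310,300:450,::-1],(400,400)),cv2.resize(q[0:300,170:470,::-1],(400,400))]))
```

```text
[-0.363  0.1    2.022 -0.     1.021  1.547] [ 520.09246254 -172.86068052  245.73230936] [[ 0.943 -0.333 -0.001]
 [-0.333 -0.943  0.   ]
 [-0.001  0.    -1.   ]] [ 0.41162679 -0.50696748 -2.02856265] [-0.00495839  0.14096284 -0.00893491] 0.1697394342939993
```

View pics/c8.png

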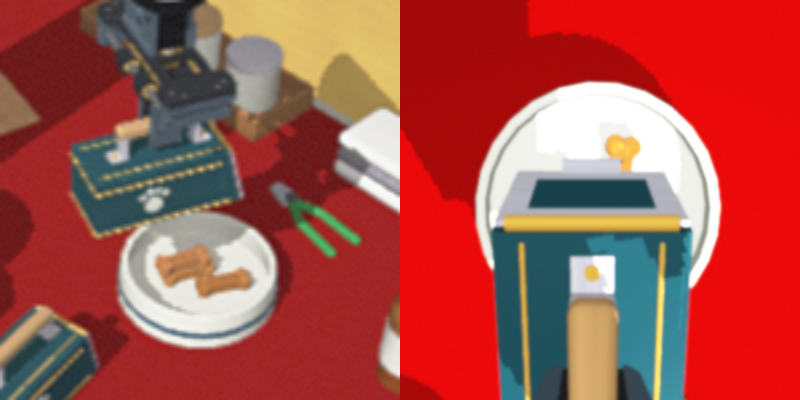

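Enlarge to count the biscuits, and check for slip (roof plane) in the wrist depth.

Run:
```python
from h import *
p,_=world('s8');cv2.imwrite('pics/c8b.png',cv2.resize(p[208:250,335:375,::-1],None,fx=14,fy=14,interpolation=cv2.INTER_CUBIC))
for t in ('w2','w8'):
    z=np.load(t+'.npz');_,P=world(t,True); R=z['R'];L=(P-z['pos'])@R
    # roof: tool-frame z ~ +13..22
    m=(abs(L[...,1])<33)&(abs(L[...,1])>12)&(L[...,0]>20)&(L[...,0]<62)&(L[...,2]>5)&(L[...,2]<30)
    Q=L[m]; c=np.linalg.lstsq(np.c_[Q[:,:2],np.ones(len(Q))],Q[:,2],rcond=None)[0]
    print(t,len(Q),'slopes deg',np.degrees(c[:2]),c[2])
```

```text
w2 6724 slopes deg [0.07042486 0.40058735] 12.109696515956566
w8 6724 slopes deg [-0.01420015  0.38807655] 12.2795110844028
```

View pics/c8b.png

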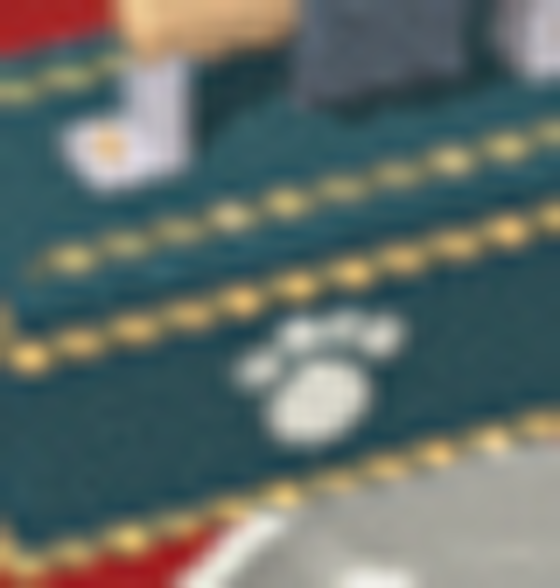

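Run:
```python
from h import *
p,_=world('s8');cv2.imwrite('pics/c8c.png',cv2.resize(p[240:290,340:405,::-1],None,fx=10,fy=10,interpolation=cv2.INTER_CUBIC))
```

```text
(no output)
```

View pics/c8c.png

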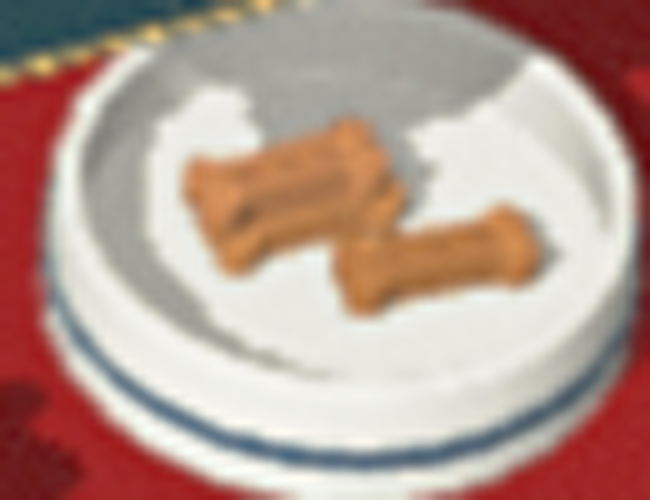

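The dish holds three biscuits: two overlapping at (290,190) and one at (440,260). No slip in the grip. Turning back now.

drive_tool(series=[0,0,0,0,0,-0.3,-1,0,0,0,0,0,-0.6,-1,0,0,0,0,0,-1,-1,0,0,0,0,0,-1,-1,0,0,0,0,0,-1,-1,0,0,0,0,0,-1,-1,0,0,0,0,0,-1,-1,0,0,0,0,0,-1,-1,0,0,0,0,0,-1,-1,0,0,0,0,0,-1,-1,0,0,0,0,0,-1,-1,0,0,0,0,0,-1,-1])

```text
clock: 17.8
position: [520.4, -172.9, 245.1]
eef_rot: [[0.816, 0.578, -0.002], [0.578, -0.816, 0.001], [-0.001, -0.002, -1.0]]
wrist_force: [-0.6, -0.3, -2.0]
gripper_width: 0.174
```

drive_tool(series=[0,0,0,0,0,-1,-1,0,0,0,0,0,-1,-1,0,0,0,0,0,-1,-1,0,0,0,0,0,-1,-1,0,0,0,0,0,-1,-1,0,0,0,0,0,-1,-1,0,0,0,0,0,-1,-1,0,0,0,0,0,-1,-1,0,0,0,0,0,-1,-1,0,0,0,0,0,-1,-1,0,0,0,0,0,-1,-1,0,0,0,0,0,-1,-1])

```text
clock: 18.8
position: [520.4, -172.9, 245.1]
eef_rot: [[-0.092, 0.996, -0.002], [0.996, 0.092, 0.001], [0.001, -0.002, -1.0]]
wrist_force: [-0.1, 0.1, -2.2]
gripper_width: 0.175
```

drive_tool(series=[0,0,0,0,0,-1,-1,0,0,0,0,0,-1,-1,0,0,0,0,0,-1,-1,0,0,0,0,0,-1,-1,0,0,0,0,0,-1,-1,0,0,0,0,0,-1,-1,0,0,0,0,0,-1,-1,0,0,0,0,0,-1,-1,0,0,0,0,0,-1,-1,0,0,0,0,0,-1,-1,0,0,0,0,0,-1,-1,0,0,0,0,0,-1,-1])

```text
clock: 19.8
position: [520.4, -172.9, 245.1]
eef_rot: [[-0.909, 0.418, -0.002], [0.418, 0.909, 0.001], [0.002, -0.0, -1.0]]
wrist_force: [0.6, -0.0, -2.5]
gripper_width: 0.176
```

drive_tool(series=[0,0,0,0,0,-0.9,-1,0,0,0,0,0,-0.6,-1,0,0,0,0,0,0,-1])

```text
clock: 20.05
position: [520.3, -172.9, 245.1]
eef_rot: [[-0.955, 0.297, -0.002], [0.297, 0.955, 0.001], [0.002, 0.0, -1.0]]
wrist_force: [-0.1, -0.2, -1.9]
gripper_width: 0.171
```

drive_tool(series=[0.09,0.3,0,0,0,0,-1,0.17,0.6,0,0,0,0,-1,0.265,0.93,0,0,0,0,-1,0.265,0.93,0,0,0,0,-1,0.265,0.93,0,0,0,0,-1,0.265,0.93,0,0,0,0,-1,0.265,0.93,0,0,0,0,-1,0.265,0.93,0,0,0,0,-1,0.265,0.93,0,0,0,0,-1,0.265,0.93,0,0,0,0,-1,0.265,0.93,0,0,0,0,-1,0.265,0.93,0,0,0,0,-1])

```text
clock: 21.05
position: [526.9, 93.9, 245.4]
eef_rot: [[-0.953, 0.302, -0.001], [0.302, 0.953, 0.0], [0.001, -0.0, -1.0]]
wrist_force: [0.4, 0.2, -2.2]
gripper_width: 0.174
```

drive_tool(series=[0.265,0.93,0,0,0,0,-1,0.265,0.93,0,0,0,0,-1,0.265,0.93,0,0,0,0,-1,0.265,0.93,0,0,0,0,-1,0.265,0.93,0,0,0,0,-1,0.265,0.93,0,0,0,0,-1,0.17,0.6,0,0,0,0,-1,0.09,0.3,0,0,0,0,-1,0,0,0,0,0,0,-1,0,0,0,0,0,0,-1])

```text
clock: 21.88
position: [531.4, 260.3, 245.2]
eef_rot: [[-0.954, 0.3, -0.001], [0.3, 0.954, -0.0], [0.001, -0.001, -1.0]]
wrist_force: [0.6, -0.3, -2.7]
gripper_width: 0.174
```

Run:
```python
from h import *
s=env.read_state();print(s['position'],s['eef_rot'].round(4),s['wrist_force'])
R=s['eef_rot'];print((np.array([530.4,260.9,88.3])-s['position'])@R/25, np.degrees(np.arctan2(R[1,0],R[0,0])))
```

```text
[531.39649241 260.29237159 245.16089366] [[-9.540e-01  2.998e-01 -1.300e-03]
 [ 2.998e-01  9.540e-01 -2.000e-04]
 [ 1.200e-03 -6.000e-04 -1.000e+00]] [ 0.55777335 -0.29744826 -2.72872578]
[0.037572   0.01475512 6.27447959] 162.5537597806164
```

Lower 152 mm first, then in small steps to contact.

drive_tool(series=[0.04,0.015,0.3,0,0,0,-1,0,0,0.6,0,0,0,-1,0,0,0.7,0,0,0,-1,0,0,0.8,0,0,0,-1,0,0,0.8,0,0,0,-1,0,0,0.8,0,0,0,-1,0,0,0.7,0,0,0,-1,0,0,0.6,0,0,0,-1,0,0,0.4,0,0,0,-1,0,0,0.2,0,0,0,-1,0,0,0.1,0,0,0,-1,0,0,0,0,0,0,-1])

```text
clock: 22.88
position: [530.8, 261.1, 95.4]
eef_rot: [[-0.954, 0.3, -0.001], [0.3, 0.954, 0.0], [0.001, 0.0, -1.0]]
wrist_force: [0.3, -0.9, -1.9]
gripper_width: 0.172
```

drive_tool(series=[0,0,0.04,0,0,0,-1,0,0,0.04,0,0,0,-1,0,0,0.04,0,0,0,-1,0,0,0.04,0,0,0,-1,0,0,0.04,0,0,0,-1,0,0,0.04,0,0,0,-1,0,0,0,0,0,0,-1,0,0,0,0,0,0,-1])

```text
clock: 23.55
position: [530.6, 261.3, 89.4]
eef_rot: [[-0.954, 0.3, -0.001], [0.3, 0.954, 0.0], [0.001, -0.0, -1.0]]
wrist_force: [0.1, 0.5, -2.2]
gripper_width: 0.177
```

drive_tool(series=[0,0,0.02,0,0,0,-1,0,0,0.02,0,0,0,-1,0,0,0.02,0,0,0,-1,0,0,0,0,0,0,-1])

```text
clock: 23.88
position: [530.7, 261.4, 88.0]
eef_rot: [[-0.954, 0.3, -0.001], [0.3, 0.954, 0.0], [0.001, 0.0, -1.0]]
wrist_force: [-0.6, -0.8, 0.3]
gripper_width: 0.173
```

Contact: the tin's weight is now off the wrist. I'll open gently.

drive_tool(series=[0,0,0,0,0,0,-0.6,0,0,0,0,0,0,-0.5,0,0,0,0,0,0,-0.4,0,0,0,0,0,0,-0.2,0,0,0,0,0,0,0,0,0,0,0,0,0,0,0,0,0,0,0,0,0,0,0,0,0,0,0,0,0,0,0,0,0,0,0,0,0,0,0,0,0,0,0,0,0,0,0,0,0])

```text
clock: 24.8
position: [530.6, 261.4, 87.9]
eef_rot: [[-0.954, 0.3, -0.001], [0.3, 0.954, 0.0], [0.001, 0.0, -1.0]]
wrist_force: [0.5, 0.3, 0.2]
gripper_width: 0.502
```

drive_tool(series=[0,0,-0.1,0,0,0,0,0,0,-0.3,0,0,0,0,0,0,-0.5,0,0,0,0,0,0,-0.7,0,0,0,0,0,0,-0.8,0,0,0,0,0,0,-0.8,0,0,0,0,0,0,-0.8,0,0,0,0,0,0,-0.8,0,0,0,0,0,0,-0.8,0,0,0,0,0,0,-0.5,0,0,0,0,0,0,-0.2,0,0,0,0,0,0,0,0,0,0,0])

```text
clock: 25.8
position: [531.2, 261.5, 246.9]
eef_rot: [[-0.954, 0.3, 0.001], [0.3, 0.954, 0.001], [-0.001, 0.001, -1.0]]
wrist_force: [-0.5, 0.4, 0.4]
gripper_width: 0.501
```

Run:
```python
from h import *
s=env.read_state();print(s['position'],s['wrist_force'],s['gripper_width'])
grab('wrist','w9');grab('top','top9');grab('side','s9')
p,P=world('w9',True)
for z0,z1 in [(100,125),(65,90)]:
    m=(P[...,2]>z0)&(P[...,2]<z1)&(np.hypot(P[...,0]-531,P[...,1]-261)<120);Q=P[m]
    print(len(Q),np.median(Q[:,2]),cv2.minAreaRect(Q[:,:2].astype(np.float32)))
t,T=world('top9');t0,_=world('top0')
cv2.imwrite('pics/c9.png',np.hstack([cv2.resize(t[175:275,320:420,::-1],(400,400),interpolation=cv2.INTER_CUBIC),cv2.resize(p[60:360,170:470,::-1],(400,400))]))
a,A=world('s0');b,B=world('s9') if 0 else world('s9')
```

```text
[531.21459663 261.50956546 246.87622484] [-0.4552945   0.42958011  0.3868508 ] 0.5006482451736267
2002 114.15108742425845 ((531.2072143554688, 260.74713134765625), (15.7302885055542, 94.72498321533203), 72.8957290649414)
10364 75.7034301062572 ((538.255615234375, 258.82244873046875), (74.15373229980469, 157.9723663330078), 72.53173065185547)Traceback (most recent call last):
  File "<stdin>", line 10, in <module>
  File "h.py", line 8, in world
    z=np.load(f'{tag}.npz'); K=z['K'];d=z['d'];v,u=np.mgrid[:480,:640]
    fid = stack.enter_context(open(os.fspath(file), "rb"))
                              ~~~~^^^^^^^^^^^^^^^^^^^^^^^
FileNotFoundError: [Errno 2] No such file or directory: 's0.npz'
```

View pics/c9.png

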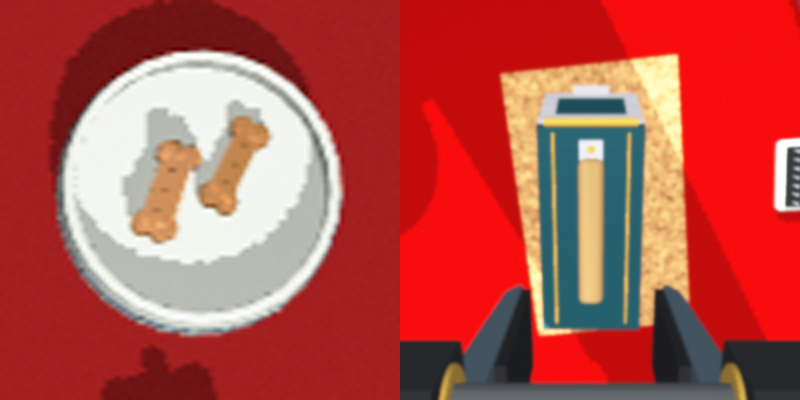

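View pics/s9.png

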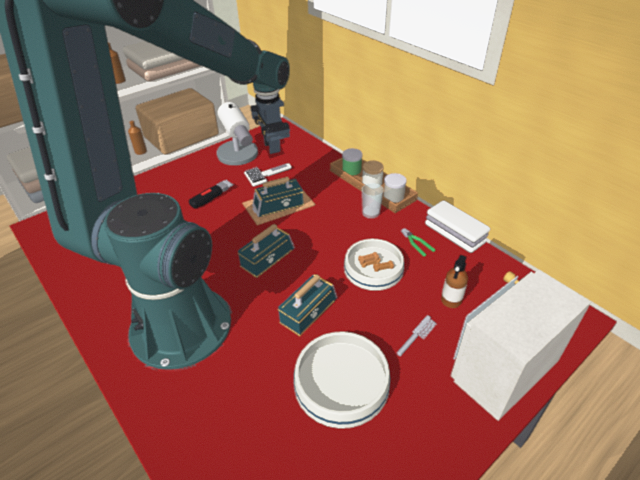

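View pics/top9.png

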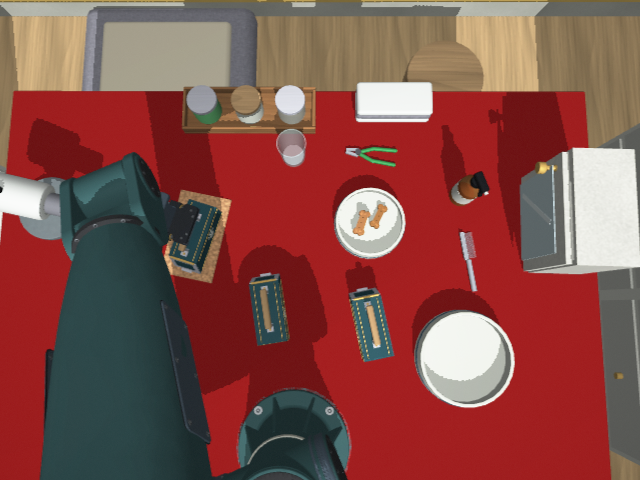

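From the top only two outlines show; the left one may be two stacked. I'll check the heights (one layer ≈ 23 mm, two ≈ 37 mm).

Run:
```python
from h import *
p,P=world('top9'); hsv=cv2.cvtColor(p,cv2.COLOR_RGB2HSV)
m=np.zeros((480,640),np.uint8);m[195:250,340:400]=1
m&=((hsv[...,1]>100)&(hsv[...,0]<25)).astype(np.uint8)
n,l,st,c=cv2.connectedComponentsWithStats(m)
for i in range(1,n):
    if st[i,4]>10: print(st[i],np.percentile(P[l==i][:,2],[5,50,95]).round(1),P[l==i].mean(0).round(0))
print('floor',np.median(P[200:206,365:375,2]),P[235:240,360:370,2].mean())
p,P=world('s9');cv2.imwrite('pics/c9s.png',cv2.resize(p[235:290,340:410,::-1],None,fx=10,fy=10,interpolation=cv2.INTER_CUBIC))
hsv=cv2.cvtColor(p,cv2.COLOR_RGB2HSV);m=(hsv[...,1]>100)&(hsv[...,0]<25)&(hsv[...,0]>6);m[:245]=0;m[280:]=0;m[:,:350]=0;m[:,400:]=0
Q=P[m];print(len(Q),np.percentile(Q[:,2],[5,25,50,75,95]))
a,A=world('top0');b,B=world('top9')
d=np.abs(A[...,2]-B[...,2])>6; d[:, :260]=0; n,l,st,c=cv2.connectedComponentsWithStats(d.astype(np.uint8))
print([list(s) for s in st[1:] if s[4]>25])
```

```text
[340 195   6   5  17] [-3.5 -0.4  3.8] [ 648. -123.   -0.]
[393 195   7   8  27] [-3.8 -0.9  2.4] [ 647. -272.   -1.]
[370 204  17  25 175] [nan nan nan] [nan nan nan]
[353 210  17  25 207] [22.4 36.  40.6] [ 571. -171.   35.]
[340 244   5   6  16] [nan nan nan] [nan nan nan]
[393 244   7   6  25] [-3.1  1.2  3.2] [ 510. -269.    1.]
floor 8.398812378506477 8.611111270996188
325 [nan nan nan nan nan]
[[np.int32(261), np.int32(0), np.int32(15), np.int32(7), np.int32(32)], [np.int32(260), np.int32(0), np.int32(380), np.int32(148), np.int32(13565)], [np.int32(481), np.int32(0), np.int32(13), np.int32(6), np.int32(30)], [np.int32(614), np.int32(0), np.int32(26), np.int32(16), np.int32(147)], [np.int32(429), np.int32(42), np.int32(8), np.int32(15), np.int32(36)], [np.int32(417), np.int32(51), np.int32(24), np.int32(19), np.int32(104)], [np.int32(441), np.int32(61), np.int32(8), np.int32(16), np.int32(41)], [np.int32(411), np.int32(64), np.int32(23), np.int32(19), np.int32(81)], [np.int32(275), np.int32(72), np.int32(38), np.int32(16), np.int32(151)], [np.int32(427), np.int32(74), np.int32
[... 814 characters left out ...]
, np.int32(55), np.int32(301)], [np.int32(615), np.int32(345), np.int32(10), np.int32(10), np.int32(28)], [np.int32(605), np.int32(367), np.int32(10), np.int32(13), np.int32(41)], [np.int32(604), np.int32(379), np.int32(16), np.int32(33), np.int32(115)], [np.int32(620), np.int32(389), np.int32(12), np.int32(17), np.int32(49)], [np.int32(614), np.int32(393), np.int32(8), np.int32(14), np.int32(27)], [np.int32(260), np.int32(418), np.int32(89), np.int32(62), np.int32(3032)], [np.int32(606), np.int32(420), np.int32(20), np.int32(21), np.int32(71)], [np.int32(611), np.int32(438), np.int32(10), np.int32(14), np.int32(27)], [np.int32(609), np.int32(452), np.int32(31), np.int32(28), np.int32(293)]]
```

View pics/c9s.png

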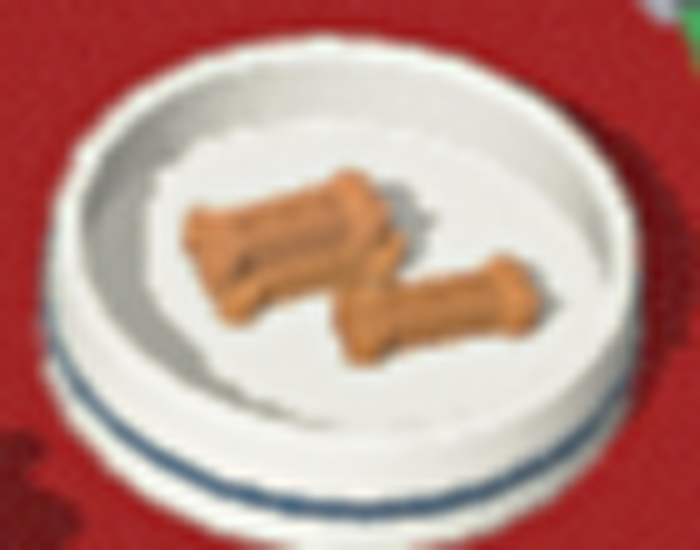

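Left pile is 36 mm high, i.e. two biscuits stacked, so with the right one three are in the dish. The depth comparison shows no other change among the table items. Handing in.

```bash
python3 -c "
from rig import env
print(env.hand_in(), env.read_state()['clock'])"
```

```text
the job is handed in; nothing more can be done
the job is handed in; nothing more can be done
```

I poured the three biscuits from the left-most tin (the one on the cork mat) into the smaller dish, tipping it to about 37° at most. I then stood it level on its mat with the flap shut and let go. I handed in about 26 s into the 69 s limit; there is no verdict.

- **Tin:** it stands within about 1 mm and 0.6° of where it started, with the roof at the same height. The wrist view shows the flap shut. The tin didn't slip in the grip, and the gripper is 130 mm clear above the handle.
- **Biscuits:** from above only two outlines show. The left one is 36 mm high, which fits two stacked biscuits, and the side view shows them too.
- **Bystanders:** the before/after height comparison shows no change on the table except the dish's contents, though it left out the left part of the picture. There I only saw in the pictures that the trimmer looked undisturbed; the arm hid the brush from above, but it looked in place from the side.
- **Failed or unclear:** the side-camera depth check on the biscuits gave no usable numbers. The wrist force dropped about 1 N against the 0.5 N expected, which is within the sensor's noise.

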